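# Kit three heat sinks

### The arm

A 6-joint arm with a two-finger parallel gripper is mounted at the origin on the work surface. World frame = base frame: x ahead of the robot, y to its left, z up, the work surface at z = 0. Lengths are in m, angles in rad, forces in N, time in s.
With the tool pointing down it reaches from about 0.425 to 0.95 m from the base axis. Payload 3.5 kg.
Tool frame: the origin (TCP) lies at the very end of the fingers, on their centre line; the grasp point (between the pads) lies 19 mm behind it (ctrl.pinch_z is the distance from the TCP to the grasp point, in m); z points along the fingers, y is the line along which they close (so a half turn about z gives the same grasp; the last joint's range is limited). The gripper opens to 85 mm and grips with 20 to 120 N. Pads are 22 mm wide; open, the fingers measure 114 mm over their backs; the gripper's body (76 mm by 85 mm) begins 54 mm behind the grasp point. The pads swing forward as they close: fully open they stand 13 mm farther back than shut.
Start: joints at [-1.261, 0.286, 1.577, -0, 1.279, -0.15], TCP at [0.3, -0.605, 0.231] pointing down, gripper open.
Joint ranges: [-2.77, 2.77], [-0.9, 2.22], [0.21, 2.48], [-1.53, 4.67], [0.24, 2.81], [-2.84, 2.84]. Speed limits (rad/s): [2.79, 2.79, 3.14, 3.14, 3.14, 3.14].

### API

Orientations are given as a unit quaternion [x, y, z, w].
In Python, from plant import ctrl gives the robot as it stands. The module is installed in compiled form; this text tells all that it offers.
- The arm moves only by the shell command python3 -m crank 'ROWS' [OPENING] [FORCE]. ROWS is JSON, a list of rows, each a list of 6 numbers: the shift along the tool's x, y, z in cm, then the turn, a rotation vector about the tool's x, y, z in rad. In form: [[tx, ty, tz, rx, ry, rz], ...]. A call has 1 to 10 rows; each row is the pose to reach, as a shift and turn from the pose commanded when the call began, along the tool's axes at that moment; what a row does not reach only later rows make up. A row lasts 1/10 s, in which the tool goes at most 50 mm and 8.59 degrees, less where a joint would pass 70% of its speed; a pose out of reach is approached as far as the arm can. A call with a gripper value outside its range is refused whole. OPENING is the opening, from 0 (shut) to 1 (fully open), set as the call begins (- or left out, the last holds). The fingers move at their own pace and stop on an object; FORCE is the grip in N (left out, the last holds). Time passes only in rows, so rows that repeat a pose let the fingers close. It gives the time, the measured TCP pose, the force, the opening and the grip force at its end, in the units of the state.
- ctrl.get_state(): the state, without advancing time (a new reading comes with each control period).
- ctrl.read_camera(name): name is "scene" or "top" or "wrist"; returns (picture, depth): 480x640x3 uint8, blue, green, red; 480x640 float32, m along the optical axis (not along the pixel's ray), 0 where there is no reading.
- ctrl.camera_info(name): a dict with "K" (3x3 intrinsics, pixels), "origin" and "orientation" of the camera in the world. Camera axes: x right, y down, z forward; pixel columns grow to the right and rows downward; lengths in m; the calibration is good to about 2 mm. A picture is of the moment at which its call begins: read the wrist's pose just before it. camera_info takes no time and is no camera call; for the wrist camera it gives the pose at the moment of the call.
- ctrl.sign_off(): hands the job in; it is judged then, once.
The state is a dict: "time": time; "qpos": joint angles; "dq": joint speeds; "joint_efforts": joint torques, N m; "eef_pos": TCP position; "tcp_rot": TCP orientation; "contact_force": force on the tool from outside, world axes, zero at the start; "wrist_torque": the same for the moment, N m; "opening": opening from 0.0 (shut) to 1.0 (fully open); "finger_force": force on a finger pad.
Only numpy, scipy, OpenCV 4.12 (cv2) and the standard library are available. Lean on these libraries where they do the work, as an engineer would, in place of code of your own. Each camera call takes 0.05 s, during which the arm holds its last target. There are 200 camera calls.

### The job

Count three heat sinks for one board into the black kitting tray: slide the tray's gate fully open by its post, slide exactly three of the five round heat sinks (any three) along the mat into the tray without picking them up, then slide the gate fully shut behind them. Leave the other two round ones, the square ones and everything else on the bench where they are.

Things in the scene. Friction and masses are not known exactly. Their poses are not given: they have to be found in the camera images.
- round1: one of five identical round heat sinks: bare aluminium cylinder of stacked disc fins standing on its flat base, diameter 42, height 26; origin at the centre of its underside, z up
- round2: one of five identical round heat sinks: bare aluminium cylinder of stacked disc fins standing on its flat base, diameter 42, height 26; origin at the centre of its underside, z up
- round3: one of five identical round heat sinks: bare aluminium cylinder of stacked disc fins standing on its flat base, diameter 42, height 26; origin at the centre of its underside, z up
- round4: one of five identical round heat sinks: bare aluminium cylinder of stacked disc fins standing on its flat base, diameter 42, height 26; origin at the centre of its underside, z up
- round5: one of five identical round heat sinks: bare aluminium cylinder of stacked disc fins standing on its flat base, diameter 42, height 26; origin at the centre of its underside, z up
- square1: square heat sink, bare aluminium with upright plate fins, 42 x 42 x 26 high, not wanted; origin at the centre of its underside
- square2: square heat sink, bare aluminium with upright plate fins, 42 x 42 x 26 high, not wanted; origin at the centre of its underside
- tray: fixed black kitting tray, inside 190 (y) x 70 (x), three walls 26 high, 6 thick; floor level with the mat, no step. Origin: centre of its floor; back wall (inner face) at x = +35, open front at x = -35, side walls (inner faces) at y = -95 and +95. Outside, a channel of two rails, 12 high, 16 wide over all, takes the opened gate: at x = -38, y = +101 to +296
- gate (a joint): steel gate of the tray, a bar 5 thick, 190 long, 26 high at x = -38 of the tray frame, that slides along the tray's y across the front: 0 = shut (covers the whole front), 0.195 m = fully open (moved by 195 mm towards the tray's +y, front clear). Stays where it is left; about 1.2 N to slide
- gate_post (a point): centre of the top, 54 above the mat, of the upright steel post, diameter 12, that stands on the gate (from 26 to 54 above the mat) to push it by; 7 from the gate's +y end: in the tray frame at x = -38, y = +88 + gate opening
- spool: solder spool standing on its flange, diameter 54, height 38, origin under its centre (leave alone)
- flux: small bottle, diameter 36, height 75, origin under its centre (leave alone)
- driver: screwdriver lying on the mat, origin near its middle (leave alone)
- mouse: black computer mouse 100 x 58 x 30 high, origin under its centre (leave alone)
There are look-alikes about, which are no part of the job. What is shaped like the round2 but green, orange or yellow is not meant.

How it is judged:
On the way, in this order (a step that is already met when the one before it is completed fails the run):
1. the gate is slid fully open (at least 180 of 195 mm) (value of joint gate above 0.18 m), for 0.1 s.
2. exactly three round heat sinks stand in the tray, behind the gate line, the other two are within 4 cm of where they started (((x of round1 in the frame of tray between -0.022 and 0.03 m and y of round1 in the frame of tray between -0.09 and 0.09 m and angle between round1's own z axis and vertical below 0.2 rad) or distance of round1 from where it was at the start of the episode below 0.04 m) and ((x of round2 in the frame of tray between -0.022 and 0.03 m and y of round2 in the frame of tray between -0.09 and 0.09 m and angle between round2's own z axis and vertical below 0.2 rad) or distance of round2 from where it was at the start of the episode below 0.04 m) and ((x of round3 in the frame of tray between -0.022 and 0.03 m and y of round3 in the frame of tray between -0.09 and 0.09 m and angle between round3's own z axis and vertical below 0.2 rad) or distance of round3 from where it was at the start of the episode below 0.04 m) and ((x of round4 in the frame of tray between -0.022 and 0.03 m and y of round4 in the frame of tray between -0.09 and 0.09 m and angle between round4's own z axis and vertical below 0.2 rad) or distance of round4 from where it was at the start of the episode below 0.04 m) and ((x of round5 in the frame of tray between -0.022 and 0.03 m and y of round5 in the frame of tray between -0.09 and 0.09 m and angle between round5's own z axis and vertical below 0.2 rad) or distance of round5 from where it was at the start of the episode below 0.04 m) and ((distance of each of round1, round2 from where it was at the start of the episode below 0.04 m and distance of each of round3, round4, round5 from where it was at the start of the episode above 0.08 m) or (distance of each of round1, round3 from where it was at the start of the episode below 0.04 m and distance of each of round2, round4, round5 from where it was at the start of the episode above 0.08 m) or (distance of each of round1, round4 from where it was at the start of the episode below 0.04 m and distance of each of round2, round3, round5 from where it was at the start of the episode above 0.08 m) or (distance of each of round1, round5 from where it was at the start of the episode below 0.04 m and distance of each of round2, round3, round4 from where it was at the start of the episode above 0.08 m) or (distance of each of round1, round4, round5 from where it was at the start of the episode above 0.08 m and distance of each of round2, round3 from where it was at the start of the episode below 0.04 m) or (distance of each of round1, round3, round5 from where it was at the start of the episode above 0.08 m and distance of each of round2, round4 from where it was at the start of the episode below 0.04 m) or (distance of each of round1, round3, round4 from where it was at the start of the episode above 0.08 m and distance of each of round2, round5 from where it was at the start of the episode below 0.04 m) or (distance of each of round1, round2, round5 from where it was at the start of the episode above 0.08 m and distance of each of round3, round4 from where it was at the start of the episode below 0.04 m) or (distance of each of round1, round2, round4 from where it was at the start of the episode above 0.08 m and distance of each of round3, round5 from where it was at the start of the episode below 0.04 m) or (distance of each of round1, round2, round3 from where it was at the start of the episode above 0.08 m and distance of each of round4, round5 from where it was at the start of the episode below 0.04 m))), for 0.2 s.
At the end, for the whole second after the job is handed in: exactly three round heat sinks stand upright in the tray, the gate is shut to within 8 mm, and the other two round ones, both square ones, the spool, bottle, screwdriver and mouse are within 4 cm of where they started; all at rest (all of step 2 and value of joint gate below 0.008 m and distance of each of square1, square2, spool, flux, driver, mouse from where it was at the start of the episode below 0.04 m and linear speed of each of round1, round2, round3, round4, round5 below 0.02 m/s); the robot touches nothing.
It fails at once if a round heat sink is picked up (over 2 cm above the mat) (height (world z) of any of round1, round2, round3, round4, round5 above 0.02 m).
It fails at once if a square heat sink, the spool, bottle, screwdriver or mouse is shifted by over 4 cm (distance of any of square1, square2, spool, flux, driver, mouse from where it was at the start of the episode above 0.04 m).
It also fails if it takes over 67 s, if anything falls off the work surface, if the arm or the gripper's body presses on something with over 40 N, if the wrist force passes 120 N, or if a joint passes its speed limit or range.

## Working session

There is one attempt and no reset: what is moved stays moved. The work goes in short steps, Python scripts to look and compute and a shell command to move; the robot and the scene stay as the last step left them, time stands still between calls to the robot, and variables do not carry over. Pictures are saved under pics/ and viewed, at most 10 in all, crops included, and the job is handed in when it is done.

```bash
mkdir -p pics; python3 - <<'E'
from plant import ctrl
import cv2,numpy as np
for n in ("top","scene"):
    p,d=ctrl.read_camera(n); cv2.imwrite(f"pics/{n}0.png",p); np.save(n+"_d.npy",d); np.save(n+"_p.npy",p)
    i=ctrl.camera_info(n); print(n,i)
s=ctrl.get_state(); print(s["time"],s["eef_pos"],s["tcp_rot"],s["opening"])
E
```

```text
top {'K': array([[621.2925399 ,   0.        , 323.10398413],
       [  0.        , 621.2925399 , 236.42301312],
       [  0.        ,   0.        ,   1.        ]]), 'origin': array([0.29999783, 0.03404133, 1.7070289 ]), 'orientation': array([-0.70111162,  0.71024297, -0.05002221,  0.03866776])}
scene {'K': array([[524.64348446,   0.        , 313.5181499 ],
       [  0.        , 524.64348446, 252.13711816],
       [  0.        ,   0.        ,   1.        ]]), 'origin': array([ 1.01962125, -0.49485323,  1.04391128]), 'orientation': array([ 0.8824688 ,  0.36076262, -0.10998261, -0.28107467])}
0.1 [ 0.29939921 -0.60432573  0.23007354] [ 9.73688450e-01  2.27880885e-01 -7.34238879e-05 -1.04843398e-03] 1.0064753392777996
```

View pics/top0.png

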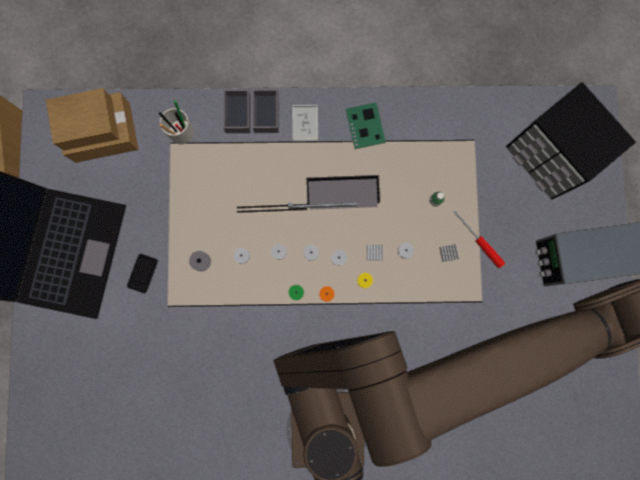

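View pics/scene0.png

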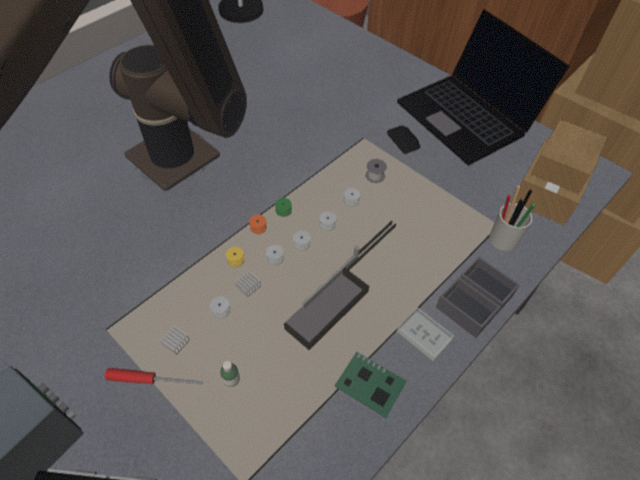

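The top view shows five bare round sinks at about (241,256), (279,252), (311,253), (339,257) and (406,250). The tray is at (343,191), with its front at row 206. The look-alikes are:
- green (296,292), orange (327,293) and yellow (365,281) sinks
- square sinks (375,253) and (449,253)
- spool (200,261)

I choose the bare ones at 279, 311 and 339, which are nearest the tray, and check them in a close crop.

```bash
cat > h.py <<'E'
import numpy as np, cv2
from scipy.spatial.transform import Rotation as R
from plant import ctrl
def ray(name,u,v,info=None):
    i=info or ctrl.camera_info(name)
    r=R.from_quat(i["orientation"]).as_matrix()@np.linalg.inv(i["K"])@np.array([u,v,1.0])
    return np.array(i["origin"]),r
def at_z(name,u,v,z,info=None):
    o,r=ray(name,u,v,info); return o+r*(z-o[2])/r[2]
def tri(a,b):
    A=[];B=[]
    for n,u,v in (a,b):
        o,r=ray(n,u,v); r=r/np.linalg.norm(r); P=np.eye(3)-np.outer(r,r); A.append(P);B.append(P@o)
    return np.linalg.lstsq(np.vstack(A),np.hstack(B),rcond=None)[0]
def cloud(name,d):
    i=ctrl.camera_info(name); v,u=np.indices(d.shape)
    p=np.linalg.inv(i["K"])@np.stack([u.ravel(),v.ravel(),np.ones(u.size)])*d.ravel()
    return (R.from_quat(i["orientation"]).as_matrix()@p).T.reshape(*d.shape,3)+i["origin"]
E
python3 - <<'E'
from h import *
p=np.load("top_p.npy"); 
c=cv2.resize(p[165:305,185:465],None,fx=2.8,fy=2.8,interpolation=cv2.INTER_CUBIC)
p2=np.load("scene_p.npy");c2=cv2.resize(p2[180:350,200:400],None,fx=2.3,fy=2.3,interpolation=cv2.INTER_CUBIC)
o=np.zeros((600,790,3),np.uint8); o[:392,:784]=c; cv2.imwrite("pics/crop1.png",o[:392]); cv2.imwrite("pics/crop2.png",cv2.resize(p2[175:350,185:405],None,fx=3.4,fy=3.4,interpolation=cv2.INTER_CUBIC))
X=cloud("top",np.load("top_d.npy"))
for n,u,v in [("r241",241,256),("r279",279,252),("r311",311,253),("r339",339,257),("r406",406,250),("sq375",375,253),("spool",200,261),("mat",330,230),("floor",343,191)]:
    print(n,X[v,u+4 if n[0]=='r' else u].round(3), at_z("top",u,v,.026).round(3))
for a,b in [((279,252),(328,221)),((311,253),(302,240)),((339,257),(275,255))]: print(tri(("top",*a),("scene",*b)).round(3))
E
```

```text
r241 [0.461 0.218 0.029] [0.461 0.229 0.026]
r279 [0.471 0.115 0.023] [0.471 0.126 0.026]
r311 [0.467 0.028 0.023] [0.467 0.039 0.026]
r339 [ 0.455 -0.048  0.025] [ 0.455 -0.037  0.026]
r406 [ 0.472 -0.231  0.024] [ 0.472 -0.22   0.026]
sq375 [ 0.467 -0.138 -0.   ] [ 0.465 -0.135  0.026]
spool [0.448 0.337 0.04 ] [0.449 0.34  0.026]
mat [ 0.534 -0.015 -0.007] [ 0.529 -0.014  0.026]
floor [ 0.642 -0.052  0.001] [ 0.637 -0.051  0.026]
[0.474 0.128 0.005]
[0.47  0.04  0.006]
[ 0.457 -0.038  0.008]
```

View pics/crop1.png

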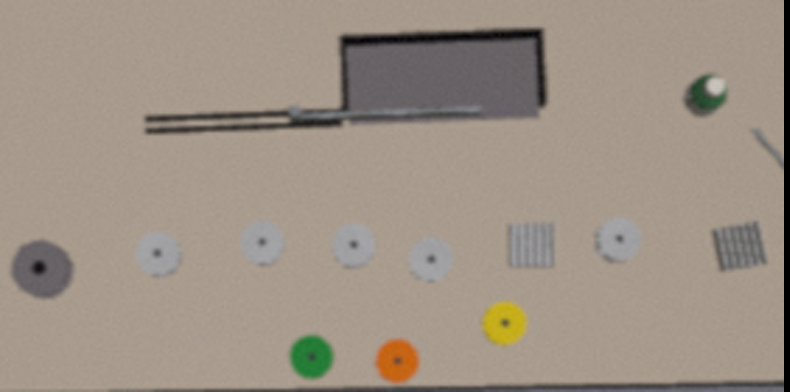

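View pics/crop2.png

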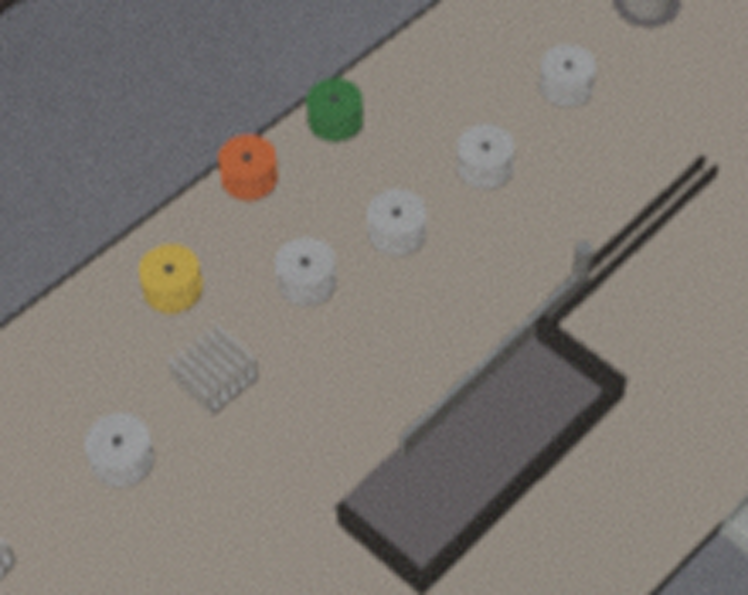

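Crop 1 shows the bare round dots at (262,241), (353,244) and (431,258), and the post top at (294,112). The tray's back corners are at (341,36) and (543,29), and the gate stands about a third open. Crop 2 shows the same dots at (486,146), (396,212) and (304,261), and the post top at (583,246). My three are bare grey and round; green, orange and yellow are separate.

```bash
python3 - <<'E'
from h import *
t=lambda x,y:("top",(x+.5)/2.8-.5+185,(y+.5)/2.8-.5+165)
s=lambda x,y:("scene",(x+.5)/3.4-.5+185,(y+.5)/3.4-.5+175)
for n,a,b in [("A",(262,241),(486,146)),("B",(353,244),(396,212)),("C",(431,258),(304,261)),("D",(157,252),(568,65)),("E",(619,238),(117,440)),("post",(294,112),(583,246)),("gateend",(480,107),(405,438))]:
    print(n,tri(t(*a),s(*b)).round(4), at_z(*t(*a),.026).round(4), at_z(*s(*b),.026).round(4))
P=lambda x,y,z:at_z(*t(x,y),z)
bl,br=P(341,36,.026),P(543,29,.026); print("back outer",bl,br,np.linalg.norm(bl-br))
d=(bl-br)[:2];yaw=np.arctan2(-d[0],d[1]);print("yaw",yaw)
c=(bl+br)[:2]/2-0.041*np.array([np.cos(yaw),np.sin(yaw)]);print("tray c",c)
print("railend",P(146,124,.012))
for n,x,y,z in [("sq",531,245,.026),("yellow",505,323,.026),("orange",397,361,.026),("green",312,356,.026),("flux",714,86,.075)]: print(n,P(x,y,z).round(3))
print("post at z .054",P(294,112,.054))
T=R.from_quat(ctrl.get_state()["tcp_rot"]).as_matrix();print(T.round(3))
E
```

```text
A [0.4743 0.1277 0.0202] [0.4742 0.1279 0.026 ] [0.4771 0.1237 0.026 ]
B [0.4701 0.0389 0.0197] [0.4702 0.0397 0.026 ] [0.4729 0.0348 0.026 ]
C [ 0.4553 -0.0371  0.0206] [ 0.4556 -0.0358  0.026 ] [ 0.4575 -0.0405  0.026 ]
D [0.4646 0.2295 0.0202] [0.4647 0.2296 0.026 ] [0.4671 0.2246 0.026 ]
E [ 0.4727 -0.2212  0.0203] [ 0.4728 -0.2193  0.026 ] [ 0.475  -0.2238  0.026 ]
post [0.5966 0.0947 0.0464] [0.6008 0.096  0.026 ] [0.5875 0.1062 0.026 ]
gateend [ 0.6047 -0.0875  0.0183] [ 0.6037 -0.0865  0.026 ] [ 0.6075 -0.091   0.026 ]
back outer [0.67625556 0.04915476 0.026     ] [ 0.68121608 -0.15038288  0.026     ] 0.19959929220152753
yaw 0.024854953084136183
tray c [ 0.63774848 -0.05163301]
railend [0.59292774 0.24234263 0.012     ]
sq [ 0.467 -0.133  0.026]
yellow [ 0.392 -0.106  0.026]
orange [ 0.356 -0.001  0.026]
green [0.362 0.08  0.026]
flux [ 0.613 -0.307  0.075]
post at z .054 [0.59578139 0.09494982 0.054     ]
[[ 0.896  0.444 -0.001]
 [ 0.444 -0.896  0.002]
 [ 0.    -0.002 -1.   ]]
```

```bash
cat >> h.py <<'E'
C0=np.array([.6377,-.0516]);YAW=.025
def loc(x,y):  # tray local -> world
    return C0+R.from_euler('z',YAW).as_matrix()[:2,:2]@[x,y]
def go(x,y,z,yaw=YAW):
    s=ctrl.get_state();T=R.from_quat(s["tcp_rot"])
    d=T.inv().apply(np.array([x,y,z])-s["eef_pos"])*100
    goal=R.from_matrix(np.array([[np.cos(yaw),np.sin(yaw),0],[np.sin(yaw),-np.cos(yaw),0],[0,0,-1]]).T)
    print("now",s["eef_pos"].round(4),"row",np.r_[d,(T.inv()*goal).as_rotvec()].round(3))
E
python3 -m crank '[[57.6,-49.6,0,0,0,0.436],[57.6,-49.6,0,0,0,0.436],[57.6,-49.6,0,0,0,0.436],[57.6,-49.6,0,0,0,0.436],[57.6,-49.6,0,0,0,0.436],[57.6,-49.6,0,0,0,0.436],[57.6,-49.6,0,0,0,0.436],[57.6,-49.6,0,0,0,0.436],[57.6,-49.6,0,0,0,0.436],[57.6,-49.6,0,0,0,0.436]]' 0.55
python3 -c "
from h import *
go(.596,.095,.1)"
```

```text
time: 1.1
eef_pos: [0.4944, -0.1422, 0.231]
tcp_rot: [1.0, 0.012, -0.0, -0.0]
contact_force: [1.4, -0.7, -0.1]
opening: 0.55
finger_force: 0.0
now [ 0.4944 -0.1422  0.231 ] row [ 1.0716e+01 -2.3476e+01  1.3105e+01 -0.0000e+00  0.0000e+00 -1.0000e-03]
```

```bash
python3 -m crank '[[10.7,-23.5,0,0,0,0],[10.7,-23.5,0,0,0,0],[10.7,-23.5,0,0,0,0],[10.7,-23.5,0,0,0,0],[10.7,-23.5,0,0,0,0],[10.7,-23.5,0,0,0,0],[10.7,-23.5,8,0,0,0],[10.7,-23.5,8,0,0,0],[10.7,-23.5,8,0,0,0]]' 0.55
python3 - <<'E'
from h import *
p,d=ctrl.read_camera("wrist");i=ctrl.camera_info("wrist")
cv2.imwrite("pics/w1.png",p); np.savez("w1.npz",d=d,K=i["K"],o=i["origin"],q=i["orientation"])
print(i["origin"],i["orientation"]); go(.596,.095,.034)
E
```

```text
time: 2.0
eef_pos: [0.5913, 0.0929, 0.1449]
tcp_rot: [1.0, 0.012, -0.006, -0.0]
contact_force: [-0.2, 0.4, -0.3]
opening: 0.55
finger_force: 0.0
[0.67761955 0.09431081 0.2908502 ] [ 0.70594078 -0.68873293 -0.11527029  0.11835253]
now [0.5935 0.0927 0.1484] row [ 3.3300e-01 -2.2100e-01  1.1434e+01 -0.0000e+00  7.0000e-03 -2.0000e-03]
```

View pics/w1.png

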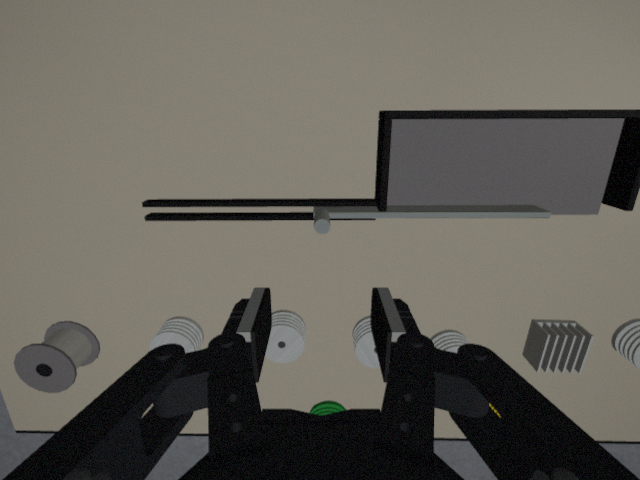

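The wrist view has the post top at (322,227), centred between the fingers. The tray's floor back corners are at about (391,119) and (623,119), and the gate's far end is at (549,212).

```bash
python3 - <<'E'
from h import *
f=np.load("w1.npz");i=dict(K=f["K"],origin=f["o"],orientation=f["q"])
w=lambda u,v,z:at_z("wrist",u,v,z,i).round(4)
print("post",w(322,227,.054)); print("backL,backR inner top?",w(391,119,0.0),w(623,119,.0))
print("A",w(282,345,.026),"B",w(377,350,.026)); print("gate end",w(549,208,.026)); print("wall front left outer top",w(378,211,.026))
print(loc(35,95) if 0 else loc(.035,.095),loc(.035,-.095),loc(-.038,.147))
E
```

```text
post [0.6014 0.0914 0.054 ]
backL,backR inner top? [0.6775 0.0371 0.    ] [ 0.6822 -0.1514  0.    ]
A [0.476  0.1253 0.026 ] B [0.4726 0.0364 0.026 ]
gate end [ 0.6129 -0.0913  0.026 ]
wall front left outer top [0.6071 0.0462 0.026 ]
[0.67031431 0.04424522] [ 0.67506382 -0.14569541] [0.59603726 0.09440416]
```

```bash
python3 -m crank '[[0.4,-0.1,4,0,0.007,0],[0.4,-0.1,8,0,0.007,0],[0.4,-0.1,11.4,0,0.007,0],[0.4,-0.1,11.4,0,0.007,0],[0.4,-0.1,11.4,0,0.007,0]]' 0.55
python3 -m crank '[[0,-2,0,0,0,0],[0,-4,0,0,0,0],[0,-6,0,0,0,0],[0,-8,0,0,0,0],[0,-10,0,0,0,0],[0,-12,0,0,0,0],[0,-13,0,0,0,0],[0,-14,0,0,0,0],[0,-14.5,0,0,0,0],[0,-14.5,0,0,0,0]]'
```

```text
time: 2.55
eef_pos: [0.6011, 0.0938, 0.0394]
tcp_rot: [1.0, 0.012, 0.005, 0.0]
contact_force: [0.4, -0.1, 0.9]
opening: 0.55
finger_force: 0.0
time: 3.55
eef_pos: [0.5968, 0.2397, 0.0383]
tcp_rot: [1.0, 0.012, 0.004, -0.0]
contact_force: [-0.6, -0.3, -0.8]
opening: 0.548
finger_force: 0.0
```

```bash
python3 -m crank '[[0,-0.3,0,0,0,0],[0,-0.6,0,0,0,0],[0,-0.8,0,0,0,0],[0,-0.9,0,0,0,0],[0,-0.9,0,0,0,0]]'
python3 - <<'E'
from h import *
p,d=ctrl.read_camera("top");cv2.imwrite("pics/t2.png",cv2.resize(p[165:305,185:465],None,fx=2.8,fy=2.8,interpolation=cv2.INTER_CUBIC))
s=ctrl.get_state();print(s["contact_force"],s["eef_pos"],s["opening"])
E
```

```text
time: 4.05
eef_pos: [0.596, 0.2467, 0.0372]
tcp_rot: [1.0, 0.012, 0.003, 0.001]
contact_force: [-0.3, -5.7, 2.0]
opening: 0.549
finger_force: 2.7
[ 0.59402013 -5.33660335  1.86261281] [0.59604032 0.24676313 0.03716822] 0.5473189065528353
```

```bash
python3 -m crank '[[0,1,0,0,0,0],[0,1,-4,0,0,0],[0,1,-9,0,0,0],[0,1,-12,0,0,0],[-3,6,-12,0,0,0],[-6,11,-12,0,0,0],[-10,16,-12,0,0,0],[-12,21,-12,0,0,0],[-12,26,-12,0,0,0],[-12,28,-12,0,0,0]]' 0.75
python3 -m crank '[[0,0,0,0,0,0],[0,0,0,0,0,0],[0,0,0,0,0,0]]' 
python3 - <<'E'
from h import *
p,d=ctrl.read_camera("wrist");i=ctrl.camera_info("wrist")
cv2.imwrite("pics/w2.png",p); np.savez("w2.npz",d=d,K=i["K"],o=i["origin"],q=i["orientation"])
go(.457,-.037,.006)
E
```

```text
time: 5.1
eef_pos: [0.4806, -0.0345, 0.1564]
tcp_rot: [1.0, 0.012, 0.004, -0.001]
contact_force: [0.9, 0.1, 0.6]
opening: 0.753
finger_force: 0.0
time: 5.4
eef_pos: [0.4819, -0.0328, 0.1563]
tcp_rot: [1.0, 0.012, 0.003, -0.0]
contact_force: [-0.2, -0.4, -0.1]
opening: 0.753
finger_force: 0.0
now [ 0.4819 -0.0324  0.1562] row [-2.6040e+00  4.1200e-01  1.5006e+01 -1.0000e-03 -7.0000e-03  0.0000e+00]
```

View pics/w2.png

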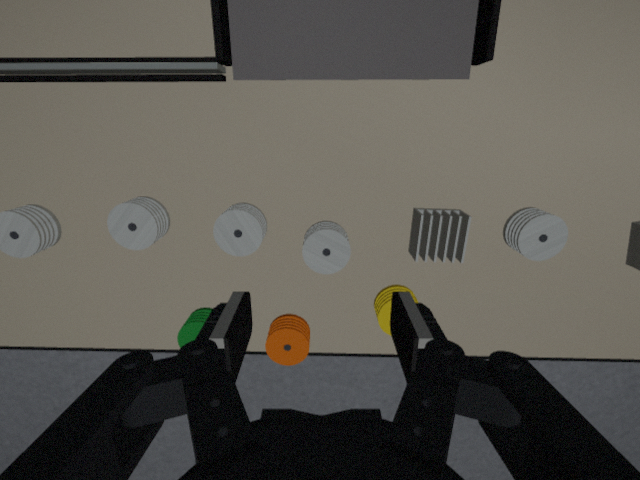

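The gate is now clear of the front, with its end at (225,68). The sink dots are at (132,227), (238,233) and (326,252), and the tray floor's front corners are at (234,79) and (470,79).

```bash
python3 - <<'E'
from h import *
f=np.load("w2.npz");i=dict(K=f["K"],origin=f["o"],orientation=f["q"])
w=lambda u,v,z:at_z("wrist",u,v,z,i).round(4)
print("C",w(326,252,.026),"B",w(238,233,.026),"A",w(132,227,.026)); print("front",w(234,79,0),w(470,79,0),w(470,79,0)-w(234,79,0)); print("sq",w(438,232,.013))
print("pred front",loc(-.035,.095),loc(-.035,-.095))
E
```

```text
C [ 0.4575 -0.038   0.026 ] B [0.4728 0.0373 0.026 ] A [0.4758 0.1266 0.026 ]
front [0.5954 0.0404 0.    ] [ 0.6005 -0.1505  0.    ] [ 0.0051 -0.1909  0.    ]
sq [ 0.4741 -0.1373  0.013 ]
pred front [0.60033618 0.04249541] [ 0.60508569 -0.14744522]
```

```bash
sed -i 's/C0=.*;/C0=np.array([.639,-.0535]);/' h.py; python3 -m crank '[[-2.5,0.5,0,0,-0.007,0],[-2.5,0.5,4,0,-0.007,0],[-2.5,0.5,8,0,-0.007,0],[-2.5,0.5,12,0,-0.007,0],[-2.5,0.5,15,0,-0.007,0],[-2.5,0.5,15,0,-0.007,0],[-2.5,0.5,15,0,-0.007,0]]' 0.75
python3 -m crank '[[0,0,0,0,0,0],[0,0,0,0,0,0],[0,0,0,0,0,0],[0,0,0,0,0,0],[0,0,0,0,0,0]]' 0.4 20
python3 -c "
from h import *
x,y=loc(-.078,-.062);go(x,y,.008)"
```

```text
time: 6.15
eef_pos: [0.4583, -0.0379, 0.0064]
tcp_rot: [1.0, 0.013, -0.0, -0.0]
contact_force: [1.2, -0.8, -0.1]
opening: 0.753
finger_force: 0.0
time: 6.65
eef_pos: [0.4602, -0.0393, 0.0086]
tcp_rot: [1.0, 0.012, 0.002, 0.0]
contact_force: [-0.0, 2.0, 7.2]
opening: 0.483
finger_force: 20.7
now [ 0.4602 -0.0393  0.0086] row [ 1.0046e+01  8.0520e+00  1.1300e-01  1.0000e-03 -5.0000e-03 -2.0000e-03]
```

```bash
python3 -m crank '[[3,0,-0.1,0,0,0],[6,0,-0.1,0,0,0],[9,1,-0.1,0,0,0],[10,3,-0.1,0,0,0],[10,6,-0.1,0,0,0],[10,8,-0.1,0,0,0],[10,8,-0.1,0,0,0],[10,8,0,0,0,0],[10,8,0,0,0,0]]'
python3 -m crank '[[0,0,0,0,0,0],[0,0,0,0,0,0],[0,0,-3,0,0,0],[0,0,-5,0,0,0],[-3,0,-5,0,0,0],[-5,0,-5,0,0,0],[-5,0,-5,0,0,0],[-5,0,-5,0,0,0]]' 0.65
python3 - <<'E'
from h import *
x,y=loc(-.03,-.062);go(x,y,.008)
p,d=ctrl.read_camera("wrist");i=ctrl.camera_info("wrist")
cv2.imwrite("pics/w3.png",p); np.savez("w3.npz",d=d,K=i["K"],o=i["origin"],q=i["orientation"])
E
```

```text
time: 7.55
eef_pos: [0.5609, -0.117, 0.0078]
tcp_rot: [1.0, 0.012, 0.001, 0.001]
contact_force: [-1.0, -2.3, 4.0]
opening: 0.484
finger_force: 21.1
time: 8.35
eef_pos: [0.5101, -0.1173, 0.0562]
tcp_rot: [1.0, 0.012, 0.0, -0.0]
contact_force: [0.3, -0.6, 0.9]
opening: 0.652
finger_force: 0.0
now [ 0.5101 -0.1173  0.0562] row [ 1.0047e+01  1.3100e-01  4.8180e+00 -0.0000e+00 -0.0000e+00 -1.0000e-03]
```

View pics/w3.png

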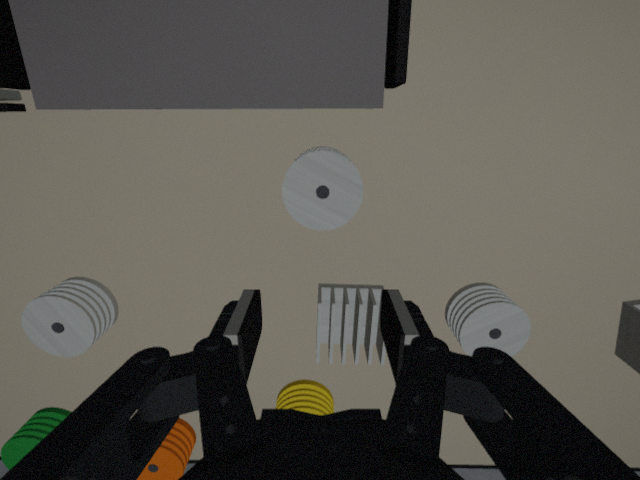

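The chosen sink stands at (322,190), centred between the fingers. The tray floor's front corners are at (36,109) and (384,108).

```bash
python3 - <<'E'
from h import *
f=np.load("w3.npz");i=dict(K=f["K"],origin=f["o"],orientation=f["q"])
w=lambda u,v,z:at_z("wrist",u,v,z,i)
L,Rr,S=w(36,109,0),w(384,108,0),w(322,190,.026);print(L,Rr,S)
y=(L-Rr)[:2];y/=np.linalg.norm(y);print("yaw",np.arctan2(-y[0],y[1]),"sink local y",(S-Rr)[:2]@y-.095)
E
python3 -m crank '[[0.8,0,0,0,0,0],[0.8,0,0,0,0,0],[0.8,0,2,0,0,0],[0.8,0,4.8,0,0,0],[0.8,0,4.8,0,0,0],[0.8,0,4.8,0,0,0]]' 0.28
python3 -c "
from h import *
x,y=loc(-.025,-.062);go(x,y,.008)"
```

```text
[0.59545472 0.0413173  0.        ] [ 0.60083274 -0.15077195  0.        ] [ 0.55937504 -0.11753439  0.026     ]
yaw 0.02799017218253822 sink local y -0.060615193703493254
time: 9.0
eef_pos: [0.518, -0.1174, 0.008]
tcp_rot: [1.0, 0.012, -0.001, -0.0]
contact_force: [0.4, -0.9, 0.4]
opening: 0.282
finger_force: 0.0
now [ 0.518  -0.1174  0.008 ] row [ 9.752e+00  1.010e-01 -1.600e-02 -1.000e-03  1.000e-03 -1.000e-03]
```

Push in gently, then back out and lift towards B.

```bash
python3 -m crank '[[1.2,0,0,0,0,0],[2.4,0,0,0,0,0],[3.6,0,0,0,0,0],[4.8,0,0,0,0,0],[6,0,0,0,0,0],[7.2,0,0,0,0,0],[8.4,0,0,0,0,0],[9.3,0,0,0,0,0],[9.8,0,0,0,0,0],[9.8,0,0,0,0,0]]'
python3 -m crank '[[-2,0,0,0,0,0],[-5,0,0,0,0,0],[-5,0,-5,0,0,0],[-7,-4,-9,0,0,0],[-11,-8,-9,0,0,0],[-14,-12,-9,0,0,0],[-14.3,-15.2,-9,0,0,0],[-14.3,-15.2,-9,0,0,0],[-14.3,-15.2,-9,0,0,0]]' 0.75
python3 - <<'E'
from h import *
go(.472,.038,.008)
p,d=ctrl.read_camera("wrist");i=ctrl.camera_info("wrist")
cv2.imwrite("pics/w4.png",p); np.savez("w4.npz",d=d,K=i["K"],o=i["origin"],q=i["orientation"])
E
```

```text
time: 10.0
eef_pos: [0.6167, -0.1153, 0.0083]
tcp_rot: [1.0, 0.012, 0.0, 0.0]
contact_force: [0.7, 0.4, -0.3]
opening: 0.282
finger_force: 0.0
time: 10.9
eef_pos: [0.469, 0.0339, 0.0985]
tcp_rot: [1.0, 0.013, 0.0, 0.0]
contact_force: [-0.2, 0.2, -0.3]
opening: 0.75
finger_force: 0.0
now [0.469  0.0339 0.0985] row [ 3.040e-01 -4.040e-01  9.048e+00  0.000e+00 -1.000e-03  1.000e-03]
```

View pics/w4.png

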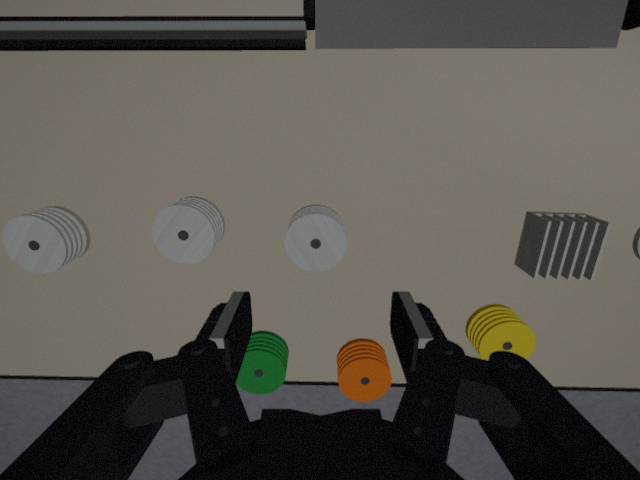

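B stands at (316,243), and nothing else was disturbed; C has left the row and is in the tray, out of view. Now I grip B and slide it to the middle lane.

```bash
python3 -m crank '[[0.3,-0.4,0,0,0,0],[0.3,-0.4,4,0,0,0],[0.3,-0.4,7,0,0,0],[0.3,-0.4,9.1,0,0,0],[0.3,-0.4,9.1,0,0,0],[0.3,-0.4,9.1,0,0,0]]' 0.75
python3 -m crank '[[0,0,0,0,0,0],[0,0,0,0,0,0],[0,0,0,0,0,0],[0,0,0,0,0,0],[0,0,0,0,0,0]]' 0.4 20
python3 -c "
from h import *
x,y=loc(-.078,0);go(x,y,.008)"
```

```text
time: 11.55
eef_pos: [0.4729, 0.0366, 0.0073]
tcp_rot: [1.0, 0.011, -0.0, -0.0]
contact_force: [0.6, -0.1, 1.6]
opening: 0.749
finger_force: 0.0
time: 12.05
eef_pos: [0.4741, 0.037, 0.009]
tcp_rot: [1.0, 0.012, 0.002, 0.0]
contact_force: [-0.6, -1.4, 5.6]
opening: 0.483
finger_force: 20.8
now [0.4741 0.037  0.009 ] row [ 8.469e+00  9.447e+00  1.440e-01  1.000e-03 -4.000e-03 -1.000e-03]
```

```bash
python3 -m crank '[[3,0.5,-0.1,0,0,0],[6,2,-0.1,0,0,0],[8.5,4.5,-0.1,0,0,0],[8.5,7,-0.1,0,0,0],[8.5,9.4,-0.1,0,0,0],[8.5,9.4,-0.1,0,0,0],[8.5,9.4,0,0,0,0],[8.5,9.4,0,0,0,0]]'
python3 -m crank '[[0,0,0,0,0,0],[0,0,0,0,0,0],[0,0,-3,0,0,0],[0,0,-5,0,0,0],[-3,0,-5,0,0,0],[-4.5,0,-5,0,0,0],[-4.5,0,-5,0,0,0]]' 0.65
python3 -m crank '[[0,0,0,0,0,0],[0,0,0,0,0,0],[0,0,2,0,0,0],[0,0,4.8,0,0,0],[0,0,4.8,0,0,0],[0,0,4.8,0,0,0]]' 0.28
python3 -c "
from h import *
x,y=loc(-.025,0);go(x,y,.008)"
```

```text
time: 12.85
eef_pos: [0.5601, -0.0544, 0.0081]
tcp_rot: [1.0, 0.012, 0.001, 0.0]
contact_force: [-0.3, -1.4, 3.4]
opening: 0.481
finger_force: 21.3
time: 13.55
eef_pos: [0.5122, -0.0545, 0.0564]
tcp_rot: [1.0, 0.012, -0.001, -0.001]
contact_force: [-0.9, 0.2, -0.3]
opening: 0.651
finger_force: 0.0
time: 14.15
eef_pos: [0.5147, -0.0555, 0.009]
tcp_rot: [1.0, 0.012, -0.001, -0.0]
contact_force: [-0.4, 1.2, -0.3]
opening: 0.276
finger_force: 0.0
now [ 0.5147 -0.0555  0.009 ] row [ 9.936e+00  9.800e-02  8.600e-02 -1.000e-03  1.000e-03 -1.000e-03]
```

```bash
python3 -m crank '[[1.2,0,0,0,0,0],[2.4,0,0,0,0,0],[3.6,0,0,0,0,0],[4.8,0,0,0,0,0],[6,0,0,0,0,0],[7.2,0,0,0,0,0],[8.4,0,0,0,0,0],[9.4,0,0,0,0,0],[9.9,0,0,0,0,0],[9.9,0,0,0,0,0]]'
python3 -m crank '[[-2,0,0,0,0,0],[-5,0,0,0,0,0],[-5,0,-5,0,0,0],[-7,-4,-9,0,0,0],[-10,-8,-9,0,0,0],[-13,-12,-9,0,0,0],[-13.5,-16,-9,0,0,0],[-13.5,-18.4,-9,0,0,0],[-13.5,-18.4,-9,0,0,0],[-13.5,-18.4,-9,0,0,0]]' 0.75
python3 -c "
from h import *
go(.475,.127,.008)"
```

```text
time: 15.15
eef_pos: [0.6142, -0.0533, 0.0093]
tcp_rot: [1.0, 0.012, 0.0, 0.0]
contact_force: [-0.2, 0.0, 0.1]
opening: 0.277
finger_force: 0.0
time: 16.15
eef_pos: [0.4739, 0.1275, 0.0993]
tcp_rot: [1.0, 0.013, -0.0, 0.0]
contact_force: [0.2, 0.1, 0.1]
opening: 0.749
finger_force: 0.0
now [0.4739 0.1275 0.0993] row [0.111 0.048 9.131 0.    0.    0.   ]
```

```bash
python3 -m crank '[[0.1,0,3,0,0,0],[0.1,0,6,0,0,0],[0.1,0,9.1,0,0,0],[0.1,0,9.1,0,0,0],[0.1,0,9.1,0,0,0]]' 0.75
python3 -m crank '[[0,0,0,0,0,0],[0,0,0,0,0,0],[0,0,0,0,0,0],[0,0,0,0,0,0],[0,0,0,0,0,0]]' 0.4 20
python3 -c "
from h import *
x,y=loc(-.078,.060);go(x,y,.008)"
```

```text
time: 16.65
eef_pos: [0.4752, 0.1264, 0.0082]
tcp_rot: [1.0, 0.011, -0.001, 0.0]
contact_force: [0.9, -0.5, 1.0]
opening: 0.748
finger_force: 0.0
time: 17.15
eef_pos: [0.4771, 0.1273, 0.0104]
tcp_rot: [1.0, 0.012, 0.002, 0.0]
contact_force: [-0.1, -2.0, 6.4]
opening: 0.482
finger_force: 20.8
now [0.4771 0.1273 0.0104] row [ 7.9390e+00  1.2475e+01  2.7900e-01  1.0000e-03 -4.0000e-03 -1.0000e-03]
```

```bash
python3 -m crank '[[2,1,-0.1,0,0,0],[4,3,-0.1,0,0,0],[6,6,-0.1,0,0,0],[8,9,-0.1,0,0,0],[8,11,-0.1,0,0,0],[8,12.5,-0.1,0,0,0],[8,12.5,-0.1,0,0,0],[8,12.5,0,0,0,0],[8,12.5,0,0,0,0]]'
python3 -m crank '[[0,0,0,0,0,0],[0,0,0,0,0,0],[0,0,-3,0,0,0],[0,0,-5,0,0,0],[-3,0,-5,0,0,0],[-4.5,0,-5,0,0,0],[-4.5,0,-5,0,0,0]]' 0.65
python3 -m crank '[[0,0,0,0,0,0],[0,0,0,0,0,0],[0,0,2,0,0,0],[0,0,4.8,0,0,0],[0,0,4.8,0,0,0],[0,0,4.8,0,0,0]]' 0.28
python3 -c "
from h import *
x,y=loc(-.025,.060);go(x,y,.008)"
```

```text
time: 18.05
eef_pos: [0.5591, 0.004, 0.0101]
tcp_rot: [1.0, 0.013, 0.001, 0.001]
contact_force: [-0.9, -3.8, 7.1]
opening: 0.484
finger_force: 21.1
time: 18.75
eef_pos: [0.5104, 0.0045, 0.0571]
tcp_rot: [1.0, 0.012, -0.002, -0.0]
contact_force: [0.7, 0.5, -0.2]
opening: 0.649
finger_force: 0.0
time: 19.35
eef_pos: [0.5132, 0.0034, 0.01]
tcp_rot: [1.0, 0.012, -0.001, -0.0]
contact_force: [-0.1, 0.5, 0.9]
opening: 0.279
finger_force: 0.0
now [0.5132 0.0034 0.01  ] row [ 9.932e+00 -7.000e-03  1.850e-01 -0.000e+00  1.000e-03 -1.000e-03]
```

```bash
python3 -m crank '[[1.2,0,0,0,0,0],[2.4,0,0,0,0,0],[3.6,0,0,0,0,0],[4.8,0,0,0,0,0],[6,0,0,0,0,0],[7.2,0,0,0,0,0],[8.4,0,0,0,0,0],[9.4,0,0,0,0,0],[9.9,0,0,0,0,0],[9.9,0,0,0,0,0]]'
python3 -m crank '[[-2,0,0,0,0,0],[-5,0,0,0,0,0],[-5,0,-5,0,0,0],[-7,3,-9,0,0,0],[-7,5.5,-14,0,0,0],[-7,5.5,-14,0,0,0],[-7,5.5,-14,0,0,0],[-7,5.5,-14,0,0,0]]' 0.55
python3 - <<'E'
from h import *
p,d=ctrl.read_camera("wrist");i=ctrl.camera_info("wrist")
cv2.imwrite("pics/w5.png",p); np.savez("w5.npz",d=d,K=i["K"],o=i["origin"],q=i["orientation"])
go(.5955,.222,.15)
E
```

```text
time: 20.35
eef_pos: [0.6129, 0.0056, 0.0103]
tcp_rot: [1.0, 0.012, 0.0, 0.0]
contact_force: [-0.6, -0.7, 0.3]
opening: 0.28
finger_force: 0.0
time: 21.15
eef_pos: [0.5424, -0.0504, 0.1489]
tcp_rot: [1.0, 0.012, -0.001, -0.0]
contact_force: [-0.1, 0.6, -0.3]
opening: 0.55
finger_force: 0.0
now [ 0.5421 -0.0501  0.1481] row [ 5.9980e+00 -2.7075e+01 -1.7500e-01 -1.0000e-03  4.0000e-03 -1.0000e-03]
```

View pics/w5.png

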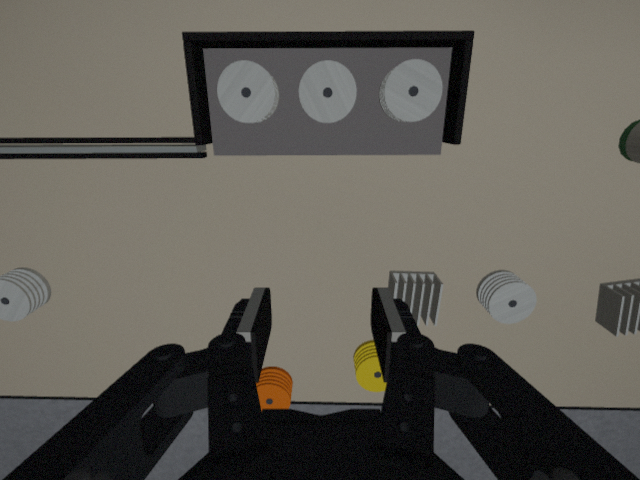

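All three sinks stand in the tray at (246,92), (327,92) and (413,91), well behind the gate line, and the other objects are in place. Next I shut the gate.

```bash
python3 -m crank '[[1,-4.5,0,0,0,0],[2,-9,0,0,0,0],[3,-13.5,0,0,0,0],[4.5,-18,0,0,0,0],[6,-22.5,0,0,0,0],[6,-27.5,0,0,0,0],[6,-27.5,0,0,0,0],[6,-27.5,0,0,0,0]]' 0.55
python3 -m crank '[[0,0,4,0,0,0],[0,0,8,0,0,0],[0,0,11.4,0,0,0],[0,0,11.4,0,0,0],[0,0,11.4,0,0,0]]'
python3 -c "
from h import *
x,y=loc(-.038,.088);print(x,y);go(x,y-.0175,.037)"
```

```text
time: 22.0
eef_pos: [0.595, 0.227, 0.1473]
tcp_rot: [1.0, 0.014, -0.002, 0.001]
contact_force: [-0.3, 0.3, 0.9]
opening: 0.549
finger_force: 0.0
time: 22.5
eef_pos: [0.5962, 0.2242, 0.0354]
tcp_rot: [1.0, 0.011, -0.001, 0.0]
contact_force: [0.4, -0.4, 0.5]
opening: 0.548
finger_force: 0.0
0.5988121035410287 0.03352260038750276
now [0.5962 0.2242 0.0354] row [-2.0600e-01  2.0821e+01 -1.5100e-01  1.0000e-03  3.0000e-03 -2.0000e-03]
```

```bash
python3 -m crank '[[0,2,0,0,0,0],[0,4.5,0,0,0,0],[0,7,0,0,0,0],[0,9.5,0,0,0,0],[0,12,0,0,0,0],[0,14.5,0,0,0,0],[0,16.5,0,0,0,0],[0,18,0,0,0,0],[0,19,0,0,0,0],[0,19.5,0,0,0,0]]'
python3 -m crank '[[0,0.4,0,0,0,0],[0,0.8,0,0,0,0],[0,1.1,0,0,0,0],[0,1.3,0,0,0,0],[0,1.3,0,0,0,0]]'
```

```text
time: 23.5
eef_pos: [0.6028, 0.0296, 0.038]
tcp_rot: [1.0, 0.011, 0.002, 0.0]
contact_force: [0.6, 1.7, 0.9]
opening: 0.555
finger_force: 0.7
time: 24.0
eef_pos: [0.6017, 0.0173, 0.0361]
tcp_rot: [1.0, 0.012, -0.0, 0.0]
contact_force: [-0.8, 0.4, 0.6]
opening: 0.546
finger_force: 0.1
```

Not yet at the stop (force under 2 N), so creep further.

```bash
python3 -m crank '[[0,0.2,0,0,0,0],[0,0.4,0,0,0,0],[0,0.4,0,0,0,0]]'
python3 -m crank '[[0,0.2,0,0,0,0],[0,0.3,0,0,0,0],[0,0.3,0,0,0,0]]'
```

```text
time: 24.3
eef_pos: [0.6016, 0.0162, 0.036]
tcp_rot: [1.0, 0.011, -0.0, -0.003]
contact_force: [0.9, 9.1, 0.6]
opening: 0.549
finger_force: 4.7
time: 24.6
eef_pos: [0.6015, 0.016, 0.0359]
tcp_rot: [1.0, 0.01, -0.0, -0.005]
contact_force: [1.6, 17.7, 0.3]
opening: 0.55
finger_force: 8.6
```

The stop is reached: the travel of about 195 mm matches. Back off and lift clear.

```bash
python3 -m crank '[[0,-1.2,0,0,0,0],[0,-1.7,0,0,0,0],[0,-1.7,-4,0,0,0],[0,-1.7,-8,0,0,0],[-3,2,-12,0,0,0],[-5,5,-12,0,0,0],[-6,7,-12,0,0,0],[-6,7,-12,0,0,0],[-6,7,-12,0,0,0]]'
python3 - <<'E'
from h import *
p,d=ctrl.read_camera("wrist");cv2.imwrite("pics/w6.png",p);print(ctrl.get_state()["eef_pos"])
E
```

```text
time: 25.5
eef_pos: [0.5435, -0.0615, 0.1562]
tcp_rot: [1.0, 0.011, -0.0, 0.0]
contact_force: [1.1, 0.3, -0.6]
opening: 0.547
finger_force: 0.0
[ 0.54367375 -0.06095168  0.156028  ]
```

View pics/w6.png

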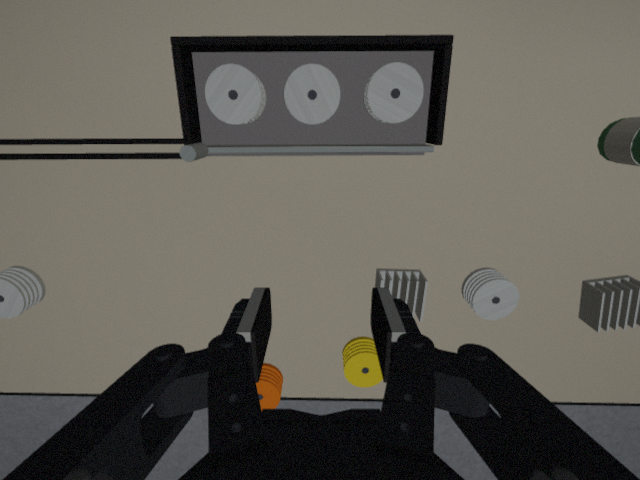

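The gate covers the whole front, from (190,151) to (432,149). The three sinks stand behind it at (233,95), (312,95) and (395,93), and the rest is undisturbed.

```bash
python3 -c "
from plant import ctrl
print(ctrl.sign_off())"
```

```text
the job is handed in; nothing more can be done
None
```

I slid the gate fully open, slid three round heat sinks along the mat into the tray, and shut the gate to its stop. I handed the job in at about 25.6 s, and the final picture showed the other sinks in view undisturbed; no verdict was returned.

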